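# Clamp the gourd through the valve guard

### The arm

A 6-joint arm with a two-finger parallel gripper is mounted at the origin on the work surface. World frame = base frame: x ahead of the robot, y to its left, z up, the work surface at z = 0. Lengths are in m, angles in rad, forces in N, time in s.
With the tool pointing down it reaches from about 0.325 to 0.9 m from the base axis. Payload 3.5 kg.
Tool frame: the origin (TCP) lies midway between the tips of the shut fingers; the grasp point (between the pads) lies behind it (grip_point_offset is the z of the grasp point in the tool frame, in m); z points along the fingers, y is the direction in which the jaws open and shut (so a half turn about z gives the same grasp; the last joint's range is limited). The gripper opens to 85 mm and grips with 20 to 120 N. Pads are 22 mm wide; open, the fingers measure 114 mm over their backs; the gripper's body (76 mm by 85 mm) begins 54 mm behind the grasp point. The pads swing forward as they close: fully open they stand 13 mm farther back than shut.
Start: joints at [1.033, 0.276, -0.026, 1.268, 0, 1.467], TCP at [0.263, 0.567, 0.231] pointing down, gripper open.
Joint ranges: [-3.12, 3.12], [-0.85, 1.88], [-1.08, 1.24], [-1.95, 2.15], [-1.57, 1.53], [-3.14, 3.14]. Speed limits (rad/s): [2.57, 2.57, 3.14, 3.14, 3.14, 3.14].

### API

Orientations are given as [roll, pitch, yaw] about the fixed x, y, z axes, in that order (R = Rz(yaw) Ry(pitch) Rx(roll)).
In Python, from station import sense, get_image, calibration, job_done, boxes_of, pinpoint, grip_point_offset gives the robot as it stands.
- The arm moves only by the shell command python3 -m inch 'ROWS' [FORCE]. ROWS is JSON, one flat list of numbers, 7 for each row, row after row: the shift along the world's x, y, z in mm, then the turn, a rotation vector about the world's x, y, z in degrees, then the finger opening in mm, from 0 to 85.4. A call has 1 to 5 rows; each row shifts and turns the pose as measured when the row begins; what a row does not reach is not made up. A row lasts 1/12 s, in which the tool goes at most 41.7 mm and 7.16 degrees, less where a joint would pass 70% of its speed; a pose out of reach is approached as far as the arm can. A call with a gripper value outside its range is refused whole. The fingers move at their own pace and stop on an object; FORCE is the grip in N (left out, the last holds). Time passes only in rows, so rows that do not move let the fingers close. It gives the time, the measured TCP pose, the force and the opening at its end, in the units of the state.
- sense(): the state, without advancing time (a new reading comes with each control period).
- get_image(name): name is "side" or "top"; returns the picture (420x560x3 uint8, red, green, blue); there is no depth.
- calibration(name): a dict with "fx", "fy", "cx", "cy" (pixels), "R" (3x3) and "t" (3): a world point X has camera coordinates R X + t. Camera axes: x right, y down, z forward; pixel columns grow to the right and rows downward; lengths in m; the calibration is good to about 2 mm. A picture is of the moment at which its call begins. calibration takes no time and is no camera call.
- job_done(): hands the job in, once; it reports no verdict.
Trained networks look in the newest picture that a camera, given by its name, has taken for a name from the list of things; names that differ only in an ending like _2 or _b are one class to them, and where a whole thing is asked for, a point or a joint stands for the part that bears it (a point fixed in the world has none). Each returns a list of dicts, best first, with "p" (0 to 1); they miss things now and then, are a little off and sometimes report something else, mostly with a low value. They report only what shows in the picture. A call takes as long as a camera call.
- boxes_of(thing, camera): "rect" ([left, top, right, bottom] in pixels, round what is visible of it).
- pinpoint(thing, camera): "point" ([column, row] in pixels: a listed point, or the origin of a listed thing).
The state is a dict: "time_s": time; "qpos": joint angles; "dq": joint speeds; "effort": joint torques, N m; "ee_pos": TCP position; "ee_rot": TCP orientation; "contact_force": force on the tool from outside, world axes, zero at the start; "torque": the same for the moment, N m; "grip_width": opening from 0.0 (shut) to 1.0 (fully open).
Only numpy, scipy, OpenCV 4.12 (cv2) and the standard library are available. Lean on these libraries where they do the work, as an engineer would, in place of code of your own. Each camera call takes 0.05 s, during which the arm holds its last target. There are 200 camera calls.

### The job

Clamp the carved gourd in its stand with the guarded air levers: with shut fingers reach down through the guard's windows and first press the lever with the flat square paddle (air on) fully down, then press the lever with the ball end (clamp) fully down, and draw out. Never touch the guard, and leave the lever with the crossbar (release) where it is. Only press: lift no lever, and leave the stand with the gourd, the jar, the pot and the sanding block alone.

Things in the scene. Friction and masses are not known exactly. Their poses are not given: they have to be found in the camera images.
- guard: Fixed white sheet-metal box with an aluminium frame on top, 130 mm high, reaching from x = -60 to +105 and y = -146 to +146 mm in its own axes; yaw within 0.3 rad of zero. Origin on the table under the middle window. The flat top has three open windows in a row along its y. Under each window's centre lies the end of one lever; which is where varies.
- window_mid (a point): Centre of the middle window, level with the frame's top face, 130 mm above the table; axes as the guard's. Each window is 84 mm (x) by 72 mm (y); the outer two are centred 92 mm to either side along y. The frame is 8 mm thick.
- supply_end (a point): Centre of the top face of the supply lever's end, a flat black square paddle 46 by 46 by 6 mm. It moves with the lever; at the start about 11 mm below the frame's top face and tilted up 0.18 rad at the side near the robot, pressed fully down about 36 mm below and tilted as much the other way.
- supply_lever (a joint): The lever with the square paddle. In rad, growing as the end goes down: 0 to 0.05 at the start (up), 0.36 at the lower stop (fully down, the end 25 mm lower). 70 mm long; hinge 70 mm beyond the end in the guard's +x, 95 mm above the table. No spring: a stiff hinge (about 3 N at the end) leaves it where it is put.
- clamp_end (a point): Top of the clamp lever's end, a black ball 32 mm across. It moves with the lever; at the start about 6 mm below the frame's top face, pressed fully down about 31 mm below.
- clamp_lever (a joint): The lever with the ball. In rad, growing as the end goes down: 0 to 0.05 at the start (up), 0.36 at the lower stop (fully down, the end 25 mm lower). 70 mm long; hinge 70 mm beyond the end in the guard's +x, 95 mm above the table. No spring: a stiff hinge (about 3 N at the end) leaves it where it is put. As it goes down, the clamp pad over the gourd comes down with it.
- release_end (a point): Top of the release lever's end, a black round crossbar 54 mm long (along the guard's y) and 14 mm thick, about 11 mm below the frame's top face. To be left alone.
- release_lever (a joint): The lever with the crossbar, otherwise like the others. To be left alone.
- stand: Fixed clamp stand to the left of the guard: plywood base 200 mm (x, from -80 to +120) by 180 mm (y), on it a brown gourd dome 152 mm across and 125 mm high, a steel column and an arm over the gourd, 236 mm high in all. Origin on the table under the centre of the gourd.
- jar: Loose amber glass jar with a steel cap, 52 mm across, 75 mm high, origin under its centre; a bystander farther right of the guard.
- pot: Loose terracotta cup, 64 mm across, 70 mm high, origin under its centre; a bystander close to the right of the guard.
- sanding_block: Loose cork sanding block 50 by 90 by 30 mm, origin under its centre; a bystander just in front of the guard, on the robot's side.

How it is judged:
By the outcome, as a careful person would: the job done as asked, in the order asked, and still so for the second after the job is handed in, with the robot touching nothing.
It also fails if it takes over 42 s, if anything falls off the work surface, if the arm or the gripper's body presses on something with over 40 N, if the wrist force passes 120 N, or if a joint passes its speed limit or range.

## Working session

There is one attempt and no reset: what is moved stays moved. The work goes in short steps, Python scripts to look and compute and a shell command to move; the robot and the scene stay as the last step left them, time stands still between calls to the robot, and variables do not carry over. Pictures are saved under pics/ and viewed, about 8 in all and at most 12, crops included, and the job is handed in when it is done.

```bash
mkdir -p pics; cat > h.py <<'E'
import numpy as np, cv2
from station import *
def ray(cam,px):
    c=calibration(cam);R=np.array(c["R"]);t=np.array(c["t"])
    d=R.T@np.array([(px[0]-c["cx"])/c["fx"],(px[1]-c["cy"])/c["fy"],1]);return -R.T@t,d/np.linalg.norm(d)
def at_z(cam,px,z):
    o,d=ray(cam,px);return o+d*(z-o[2])/d[2]
def tri(p1,p2):
    o1,d1=ray("side",p1);o2,d2=ray("top",p2)
    s=np.linalg.lstsq(np.c_[d1,-d2],o2-o1,rcond=None)[0];a=o1+s[0]*d1;b=o2+s[1]*d2
    return (a+b)/2,np.linalg.norm(a-b)
def proj(cam,X):
    c=calibration(cam);p=np.array(c["R"])@X+np.array(c["t"]);return [c["fx"]*p[0]/p[2]+c["cx"],c["fy"]*p[1]/p[2]+c["cy"]]
E
python3 - <<'E'
from h import *
np.set_printoptions(precision=3,suppress=True)
for n in("side","top"):
    im=get_image(n);cv2.imwrite(f"pics/{n}0.png",im[:,:,::-1]);print(n,ray(n,(280,210)))
for t in("window_mid","supply_end","clamp_end","release_end","guard","pot","sanding_block"):
    P={}
    for n in("side","top"):
        r=pinpoint(t,n)[:2];P[n]=r;print(t,n,[(np.round(q["point"],1),round(q["p"],2)) for q in r])
    if P["side"] and P["top"]: print("  tri",tri(P["side"][0]["point"],P["top"][0]["point"]))
s=sense();print(s["ee_pos"],s["ee_rot"],s["time_s"],grip_point_offset)
E
```

```text
side (array([ 0.49 , -1.191,  1.151]), array([ 0.081,  0.758, -0.647]))
top (array([0.351, 0.006, 1.248]), array([ 0.234,  0.006, -0.972]))
window_mid side [(array([260. , 237.8]), 0.86)]
window_mid top [(array([332.6, 238.3]), 0.91)]
  tri (array([ 0.549, -0.124,  0.147]), np.float64(0.0024256933628952573))
supply_end side [(array([261.8, 244.8]), 0.68), (array([294.7, 371.1]), 0.61)]
supply_end top [(array([326.4, 238.6]), 0.82)]
  tri (array([ 0.554, -0.112,  0.108]), np.float64(0.0020319041381573217))
clamp_end side [(array([269.4, 265.4]), 0.64)]
clamp_end top [(array([367.9, 235.4]), 0.49)]
  tri (array([ 0.564, -0.216,  0.133]), np.float64(0.005257942034862946))
release_end side [(array([253. , 225.5]), 0.5)]
release_end top [(array([297.3, 243.6]), 0.73)]
  tri (array([ 0.536, -0.035,  0.114]), np.float64(0.0006282937926737081))
guard side [(array([264.6, 273.4]), 0.71)]
guard top [(array([323.9, 245.2]), 0.77)]
  tri (array([ 0.556, -0.116, -0.003]), np.float64(0.0069023649845216875))
pot side [(array([293.6, 327.3]), 0.8)]
pot top []
sanding_block side [(array([226.8, 297.7]), 0.97)]
sanding_block top [(array([351.8, 286.9]), 0.56)]
  tri (array([ 0.442, -0.196, -0.002]), np.float64(0.010740114529073657))
[0.263 0.567 0.231] [ 3.142 -0.     2.707] 0.8 -0.0187
```

View pics/top0.png

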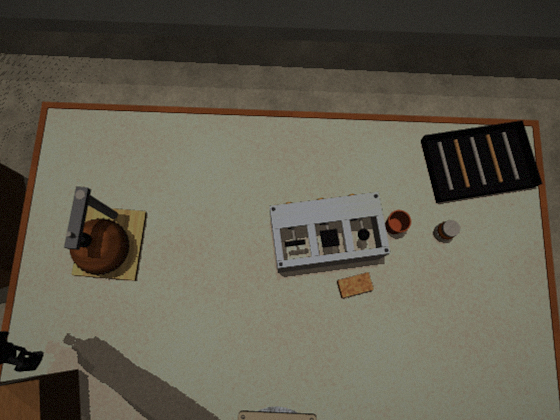

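View pics/side0.png

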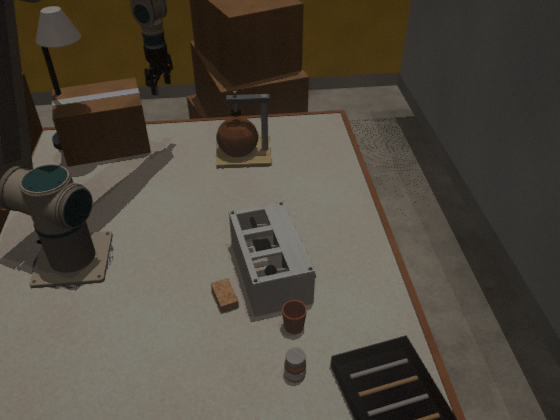

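Top view: crossbar in the left window (295,243), square paddle in the middle (330,238), ball in the right (363,235). Gourd stand far left and bystanders clear. Zooming in for a finer guard pose.

```bash
python3 - <<'E'
from h import *
from scipy.optimize import minimize
np.set_printoptions(precision=4,suppress=True)
t=cv2.imread("pics/top0.png")
# fit guard pose by the image edges of the windows: open windows dark vs. frame bright
G=cv2.GaussianBlur(cv2.cvtColor(t,cv2.COLOR_BGR2GRAY),(3,3),0).astype(np.float32)
def rect(a,b,n=40):
    u=np.linspace(-1,1,n);return np.r_[np.c_[a*u,b+0*u],np.c_[a*u,-b+0*u],np.c_[a+0*u,b*u],np.c_[-a+0*u,b*u]]
ins=np.vstack([rect(.0405,.0345)+[0,k*.092] for k in(-1,0,1)])
out=np.vstack([rect(.0445,.0385)+[0,k*.092] for k in(-1,0,1)])
def pr(p,q):
    c,s=np.cos(p[2]),np.sin(p[2]);X=np.c_[q@np.array([[c,s],[-s,c]])+p[:2],np.full(len(q),.13)]
    return np.array([proj("top",x) for x in X],np.float32)
def samp(P): return cv2.remap(G,P[:,:1],P[:,1:],cv2.INTER_LINEAR)
f=lambda p:-(samp(pr(p,out)).mean()-samp(pr(p,ins)).mean())
best=min((minimize(f,[.556+dx,-.12+dy,y],method="Nelder-Mead",options=dict(initial_simplex=np.array([.556+dx,-.12+dy,y])+np.array([[0,0,0],[.01,0,0],[0,.01,0],[0,0,.05]]))) for dx in(-.01,0,.01) for dy in(-.01,0,.01) for y in(0,.1,.2)),key=lambda r:r.fun)
p=best.x;print("guard",p,best.fun)
for k,n in((0,"mid"),(-1,"right")):
    print(n,p[0]-np.sin(p[2])*k*.092,p[1]+np.cos(p[2])*k*.092)
np.save("g.npy",p)
v=[]
for n,(x,y) in(("top",(255,180)),("side",(210,195))):
    im=cv2.resize(cv2.imread(f"pics/{n}0.png")[y:y+110,x:x+140],None,fx=4,fy=4,interpolation=cv2.INTER_CUBIC)
    im=np.clip(im.astype(float)*1.4,0,255).astype(np.uint8)
    c,s=np.cos(p[2]),np.sin(p[2])
    for k in(-1,0,1):
        Q=[[.042,.036+k*.092],[.042,-.036+k*.092],[-.042,-.036+k*.092],[-.042,.036+k*.092]]
        P=np.array([proj(n,np.r_[np.array([[c,-s],[s,c]])@q+p[:2],.13]) for q in Q])
        cv2.polylines(im,[np.int32((P-[x,y]+.5)*4)],True,(0,0,255),1)
    cv2.imwrite(f"pics/{n}z.png",im);v.append(im)
cv2.imwrite("pics/z.png",cv2.resize(np.vstack(v),None,fx=.68,fy=.68,interpolation=cv2.INTER_AREA))
E
```

```text
Traceback (most recent call last):
  File "h.py", line 13, in proj
    c=calibration(cam);p=np.array(c["R"])@X+np.array(c["t"]);return [c["fx"]*p[0]/p[2]+c["cx"],c["fy"]*p[1]/p[2]+c["cy"]]
ValueError: time passes only in moves, steps and waits
```

```bash
sed -i 's/^from station import \*/from station import *\nimport functools\ncalibration=functools.lru_cache(calibration)/' h.py; cat > fit.py <<'E'
from h import *
from scipy.optimize import minimize
np.set_printoptions(precision=4,suppress=True)
t=cv2.imread("pics/top0.png")
G=cv2.GaussianBlur(cv2.cvtColor(t,cv2.COLOR_BGR2GRAY),(3,3),0).astype(np.float32)
def rect(a,b,n=20):
    u=np.linspace(-1,1,n);return np.r_[np.c_[a*u,b+0*u],np.c_[a*u,-b+0*u],np.c_[a+0*u,b*u],np.c_[-a+0*u,b*u]]
ins=np.vstack([rect(.0405,.0345)+[0,k*.092] for k in(-1,0,1)])
out=np.vstack([rect(.0445,.0385)+[0,k*.092] for k in(-1,0,1)])
def pr(p,q,cam="top"):
    c,s=np.cos(p[2]),np.sin(p[2]);X=np.c_[q@np.array([[c,s],[-s,c]])+p[:2],np.full(len(q),.13)]
    return np.array([proj(cam,x) for x in X],np.float32)
def samp(P): return cv2.remap(G,P[:,:1],P[:,1:],cv2.INTER_LINEAR)
f=lambda p:-(samp(pr(p,out)).mean()-samp(pr(p,ins)).mean())
S=np.array([[0,0,0],[.01,0,0],[0,.01,0],[0,0,.05]])
best=min((minimize(f,x0,method="Nelder-Mead",options=dict(initial_simplex=x0+S,maxiter=150)) for x0 in (np.array([.556+dx,-.12+dy,y]) for dx in(-.01,.005) for dy in(-.01,.01) for y in(0,.15))),key=lambda r:r.fun)
p=best.x;print("guard",p,best.fun)
for k,n in((0,"mid"),(-1,"right")):
    print(n,p[0]-np.sin(p[2])*k*.092,p[1]+np.cos(p[2])*k*.092)
np.save("g.npy",p)
v=[]
for n,(x,y) in(("top",(255,180)),("side",(210,195))):
    im=cv2.resize(cv2.imread(f"pics/{n}0.png")[y:y+110,x:x+140],None,fx=4,fy=4,interpolation=cv2.INTER_CUBIC)
    im=np.clip(im.astype(float)*1.4,0,255).astype(np.uint8)
    for k in(-1,0,1):
        Q=np.array([[.042,.036+k*.092],[.042,-.036+k*.092],[-.042,-.036+k*.092],[-.042,.036+k*.092]])
        cv2.polylines(im,[np.int32((pr(p,Q,n)-[x,y]+.5)*4)],True,(0,0,255),1)
    v.append(im)
cv2.imwrite("pics/z.png",cv2.resize(np.vstack(v),None,fx=.68,fy=.68,interpolation=cv2.INTER_AREA))
E
python3 fit.py
```

```text
guard [ 0.5524 -0.1192  0.1726] -35.95146179199219
mid 0.5524010811868324 -0.11917367338782964
right 0.5682007175665192 -0.20980684331070984
```

View pics/z.png

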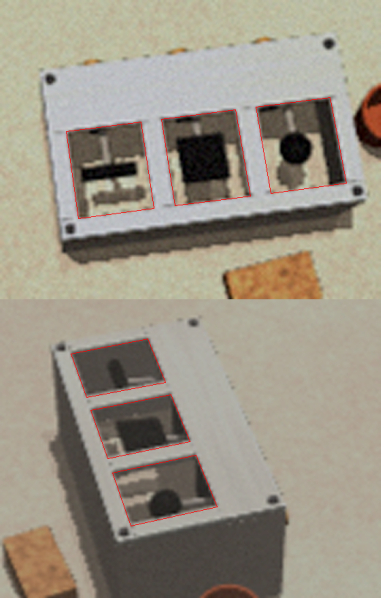

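The red fitted windows match the openings in both views: guard about (0.552, -0.119), yaw 0.173; middle window = paddle, right window = ball. Moving off, first in -y, clear of the stand, closing the fingers.

```bash
python3 -m inch '[3,-41,0,0,0,-4,0, 3,-41,0,0,0,-4,0, 3,-41,0,0,0,-4,0, 3,-41,0,0,0,-4,0, 3,-41,0,0,0,-4,0]'; python3 -m inch '[10,-40,0,0,0,-4,0, 15,-38,0,0,0,-4,0, 20,-36,0,0,0,-4,0, 20,-36,0,0,0,-4,0, 20,-36,0,0,0,-4,0]'
```

```text
time_s: 1.22
ee_pos: [0.2788, 0.3643, 0.2295]
ee_rot: [3.136, -0.0, 2.352]
contact_force: [0.9, -1.4, 0.8]
grip_width: 0.299
time_s: 1.63
ee_pos: [0.359, 0.1727, 0.2302]
ee_rot: [3.134, -0.0, 1.992]
contact_force: [0.8, 1.0, -0.2]
grip_width: 0.004
```

```bash
python3 -m inch '[24,-34,0,0,0,-4,0, 24,-34,0,0,0,-4,0, 24,-34,0,0,0,-4,0, 24,-34,0,0,0,-2,0, 24,-34,0,0,0,0,0]'; python3 -m inch '[24,-34,0,0,0,0,0, 24,-34,0,0,0,0,0, 24,-34,0,0,0,0,0, 5,-18,-10,0,0,0,0, 0,0,0,0,0,0,0]'
```

```text
time_s: 2.05
ee_pos: [0.4765, -0.0, 0.2325]
ee_rot: [3.127, 0.0, 1.73]
contact_force: [0.1, 1.7, -0.4]
grip_width: 0.0
time_s: 2.47
ee_pos: [0.5578, -0.1292, 0.2234]
ee_rot: [3.12, 0.005, 1.721]
contact_force: [-1.2, 0.8, -1.0]
grip_width: 0.001
```

```bash
python3 -m inch '[-5,10,-20,-0.2,1.2,1.3,0, 0,0,-20,0,0,0,0, 0,0,-12,0,0,0,0, 0,0,0,0,0,0,0]'; python3 - <<'E'
from h import *
v=[]
for n,(x,y) in(("top",(255,170)),("side",(190,165))):
    im=get_image(n)[y:y+130,x:x+150,::-1]
    v.append(np.clip(cv2.resize(im,None,fx=2.6,fy=2.6,interpolation=cv2.INTER_CUBIC)*1.4,0,255).astype(np.uint8))
cv2.imwrite("pics/a1.png",np.hstack(v))
E
```

```text
time_s: 2.8
ee_pos: [0.554, -0.1202, 0.1715]
ee_rot: [3.139, 0.006, 1.741]
contact_force: [-1.0, 0.1, -0.3]
grip_width: -0.004
```

View pics/a1.png

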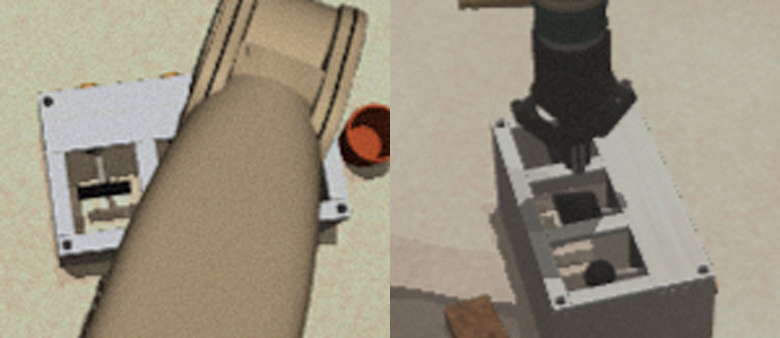

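The shut fingers hang narrow over the middle window. In the side view the tip (580,172) is in line with the paddle (577,207), and the knuckles are well above. Going down.

```bash
python3 -m inch '[-1,1,-22,0,0,0,0, 0,0,-22,0,0,0,0, 0,0,-6,0,0,0,0, 0,0,-6,0,0,0,0]'; python3 -m inch '[0,0,-5,0,0,0,0, 0,0,-5,0,0,0,0]'
```

```text
time_s: 3.23
ee_pos: [0.5598, -0.1198, 0.1249]
ee_rot: [3.122, 0.014, 1.744]
contact_force: [0.0, -0.2, 0.3]
grip_width: -0.001
time_s: 3.4
ee_pos: [0.5609, -0.1198, 0.1164]
ee_rot: [3.119, 0.016, 1.744]
contact_force: [0.5, -0.1, 0.1]
grip_width: -0.0
```

```bash
python3 -m inch '[-4,0,-2,0.7,1.4,0,0, -4,0,-2,0,0,0,0, -1,0,-3,0,0,0,0]';  python3 -m inch '[-1,0,-4,0,0,0,0, -1,0,-4,0,0,0,0]'
```

```text
time_s: 3.65
ee_pos: [0.5558, -0.1204, 0.1125]
ee_rot: [3.133, 0.002, 1.745]
contact_force: [-2.1, 0.1, 3.1]
grip_width: 0.002
time_s: 3.82
ee_pos: [0.5545, -0.1206, 0.1058]
ee_rot: [3.13, 0.004, 1.745]
contact_force: [1.1, -0.0, 2.3]
grip_width: 0.0
```

Contact at about 3 N, matching the lever's stiffness. On down.

```bash
python3 -m inch '[-1,0,-4,0.1,0.7,0,0, -1,0,-4,0,0.1,0,0]';  python3 -m inch '[-1,0,-4,0,0.2,0,0, -1,0,-4,0,0.2,0,0]'
```

```text
time_s: 3.98
ee_pos: [0.5534, -0.1208, 0.0981]
ee_rot: [3.141, 0.001, 1.745]
contact_force: [2.2, 0.5, 2.8]
grip_width: 0.002
time_s: 4.15
ee_pos: [0.5537, -0.121, 0.0932]
ee_rot: [-3.139, 0.0, 1.745]
contact_force: [-9.8, 5.4, 43.5]
grip_width: 0.004
```

The lower stop is hit at 43 N, z = 0.093. Drawing up and across to the right window.

```bash
python3 -m inch '[0,0,-1,0,0,0,0, 0,0,15,0,0,0,0, 0,0,25,0,0,0,0, 0,0,30,0,0,0,0]'; python3 -m inch '[5,-30,10,0,0,0,0, 5,-30,0,0,0,0,0, 5,-30,0,0,0,0,0, 0,0,0,0,0,0,0]'
```

```text
time_s: 4.48
ee_pos: [0.5452, -0.1188, 0.1576]
ee_rot: [-3.12, -0.007, 1.745]
contact_force: [1.2, 0.3, 0.1]
grip_width: -0.003
time_s: 4.82
ee_pos: [0.5617, -0.2113, 0.1723]
ee_rot: [-3.123, -0.003, 1.751]
contact_force: [0.0, -0.9, 0.3]
grip_width: -0.002
```

```bash
python3 -m inch '[3,-30,30,0.2,-1.1,0,0, 3,-30,30,0,0,0,0, 0,0,0,0,0,0,0]'; python3 - <<'E'
from h import *
v=[]
for n,(x,y) in(("top",(255,170)),("side",(190,165))):
    im=get_image(n)[y:y+130,x:x+150,::-1]
    v.append(np.clip(cv2.resize(im,None,fx=2.6,fy=2.6,interpolation=cv2.INTER_CUBIC)*1.4,0,255).astype(np.uint8))
cv2.imwrite("pics/a2.png",np.hstack(v))
E
```

```text
time_s: 5.07
ee_pos: [0.5625, -0.2679, 0.2242]
ee_rot: [-3.131, -0.011, 1.75]
contact_force: [2.5, -0.7, 0.4]
grip_width: 0.001
```

View pics/a2.png

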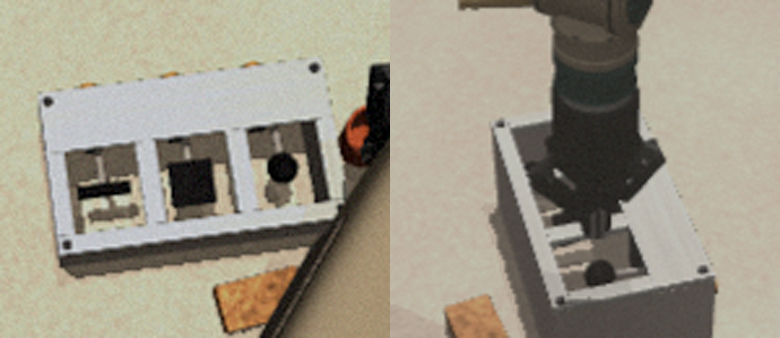

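The paddle in the middle window now sits about 2.7 px nearer the front edge than before, which is what a 25 mm drop should give. The ball and crossbar are unmoved. Now the clamp lever.

```bash
python3 -m inch '[2,29,-15,-0.5,-0.7,-0.3,0, 3,29,-20,0,0,0,0, 0,0,-15,0,0,0,0, 0,0,0,0,0,0,0]'
```

```text
time_s: 5.5
ee_pos: [0.5607, -0.1992, 0.1624]
ee_rot: [-3.129, -0.014, 1.746]
contact_force: [-0.7, 1.2, -0.1]
grip_width: 0.002
```

```bash
python3 -m inch '[7,-10,0,-0.7,-0.8,0,0, 0,0,0,0,0,0,0]'; python3 -m inch '[0,0,-8,0,0,0,0, 0,0,-8,0,0,0,0]'
```

```text
time_s: 5.67
ee_pos: [0.5656, -0.2064, 0.1593]
ee_rot: [-3.136, -0.002, 1.749]
contact_force: [0.1, -0.8, 0.2]
grip_width: 0.004
time_s: 5.83
ee_pos: [0.5672, -0.2076, 0.1446]
ee_rot: [-3.139, 0.0, 1.749]
contact_force: [-0.6, 0.0, -0.2]
grip_width: 0.002
```

```bash
python3 -m inch '[0,-2,-6,0,0,0,0, 0,0,-6,0,0,0,0, 0,0,-5,0,0.2,0,0]'; python3 -m inch '[-1,0,-5,0,0.2,0,0, -1,0,-5,0,0.2,0,0]'
```

```text
time_s: 6.08
ee_pos: [0.5675, -0.2112, 0.1262]
ee_rot: [-3.136, 0.001, 1.747]
contact_force: [-0.5, -0.4, -0.4]
grip_width: -0.0
time_s: 6.25
ee_pos: [0.5652, -0.2119, 0.1154]
ee_rot: [-3.128, -0.0, 1.746]
contact_force: [-2.8, 0.2, 2.7]
grip_width: -0.003
```

```bash
python3 -m inch '[-1,0,-4,0,0.3,0,0]'
```

```text
time_s: 6.33
ee_pos: [0.5639, -0.2121, 0.111]
ee_rot: [-3.122, -0.001, 1.746]
contact_force: [-0.1, 0.0, 2.1]
grip_width: 0.0
```

```bash
python3 -m inch '[2,1,-4,0,-0.7,0,0, 2,1,-4,0,-0.5,0,0]'; python3 -m inch '[0,0,-3,0,0,0,0, 0,0,-3,0,0,0,0]'
```

```text
time_s: 6.5
ee_pos: [0.5677, -0.2108, 0.1025]
ee_rot: [3.141, 0.004, 1.745]
contact_force: [-1.2, -0.2, 1.9]
grip_width: 0.001
time_s: 6.67
ee_pos: [0.5679, -0.2108, 0.0974]
ee_rot: [3.14, 0.005, 1.745]
contact_force: [-8.6, 2.6, 27.6]
grip_width: 0.002
```

Stop reached, at 28 N. One more small push, then out.

```bash
python3 -m inch '[0,0,-3,0,0,0,0]'; python3 -m inch '[0,0,12,0,0,0,0, 0,0,20,0,0,0,0, 2,0,30,0,-0.4,0,0, 2,0,35,0,0,0,0, 0,0,35,0,0,0,0]'; python3 -m inch '[-30,10,10,0,0,0,0, -30,10,0,0,0,0,0, -30,10,0,0,0,0,0, -30,10,0,0,0,0,0, 0,0,0,0,0,0,0]'; python3 - <<'E'
from h import *
v=[]
for n,(x,y) in(("top",(255,170)),("side",(190,165))):
    I=get_image(n);im=I[y:y+130,x:x+150,::-1]
    v.append(np.clip(cv2.resize(im,None,fx=2.6,fy=2.6,interpolation=cv2.INTER_CUBIC)*1.4,0,255).astype(np.uint8))
im=np.clip(I[80:180,190:290,::-1]*1.4,0,255).astype(np.uint8)
v.append(cv2.resize(im,(0,0),fx=0.01*0+2,fy=2)[:0])
cv2.imwrite("pics/a3.png",np.hstack(v[:2]))
cv2.imwrite("pics/gourd.png",np.hstack([cv2.resize(q[80:180,190:290],None,fx=3,fy=3) for q in (cv2.imread("pics/side0.png"),I[:,:,::-1])]))
E
```

```text
time_s: 6.75
ee_pos: [0.5679, -0.2108, 0.0974]
ee_rot: [3.14, 0.005, 1.746]
contact_force: [-10.0, 3.7, 28.0]
grip_width: -0.0
time_s: 7.17
ee_pos: [0.5668, -0.206, 0.2243]
ee_rot: [-3.141, -0.006, 1.746]
contact_force: [-0.0, -0.3, 0.3]
grip_width: 0.002
time_s: 7.58
ee_pos: [0.4526, -0.1669, 0.245]
ee_rot: [3.119, 0.005, 1.749]
contact_force: [-0.7, 0.1, -0.9]
grip_width: 0.001
```

View pics/a3.png

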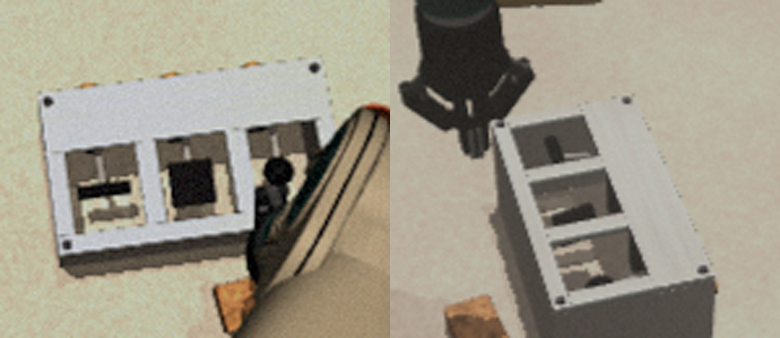

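View pics/gourd.png

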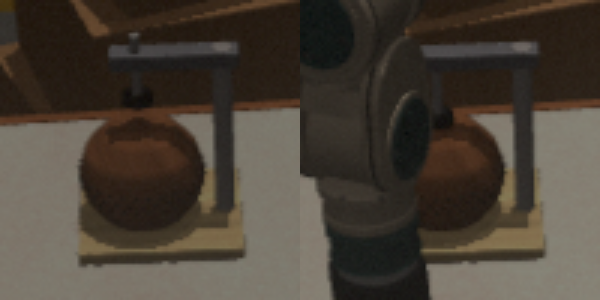

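Both ends now sit low in their windows: paddle (575,213) and ball (598,283) in the side view. The crossbar is unchanged at (555,150). The clamp pad has come down onto the gourd, from about row 95 to row 118. Handing in.

```bash
python3 -c "
from station import *
s=sense();print(s['contact_force'],s['time_s']);print(job_done())"
```

```text
[ 0.63415185 -0.20346695  0.11588767] 7.6833
the job is handed in; nothing more can be done
None
```

I pressed both levers fully down with shut fingers, in the order asked, then drew out and handed the job in at 7.7 s.

- **Air on (square paddle, middle window):** it went down to its lower stop. The force rose from about 3 N to 43 N with the fingertips at z = 0.093 m.
- **Clamp (ball, right window):** it also reached its lower stop, at 28 N with z = 0.097 m. A further 3 mm push moved it no more.
- **Last pictures:** the paddle and the ball both sit low in their windows, and the clamp pad has come down onto the gourd. The crossbar lever looks unchanged.
- **Contacts:** the only force readings beyond noise came while pressing the two levers, and nothing suggested the guard was touched.
- **At hand-in:** the gripper was clear above the table with about 0.7 N on it, which is noise.

I saw no check fail or disagree. In the last pictures the arm hid part of the stand, and I did not look again at the jar, the pot or the whole sanding block. I had not gone near them.

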